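# Vent the desiccator and hold its stuck lid slightly open

## Robot

A 7-joint arm with a two-finger parallel gripper is mounted at the origin on the work surface; the furniture and walls round the work are solid. World frame = base frame: x ahead of the robot, y to its left, z up, the work surface at z = 0. Lengths are in m, angles in rad, forces in N, time in s.
With the tool pointing down it reaches from about 0.4 to 0.85 m from the base axis. Payload 4.5 kg.
Tool frame: the origin (TCP) lies at the very end of the fingers, on their centre line; the grasp point (between the pads) lies 19 mm behind it; z points along the fingers, y is the line along which they close (so a half turn about z gives the same grasp; the last joint's range is limited). The gripper opens to 88 mm and grips with 3 to 60 N. Pads are 18 mm wide; open, the fingers measure 123 mm over their backs; the gripper's body (75 mm by 187 mm) begins 45 mm behind the grasp point.
Start: joints at [-1.082, 0.689, -0.195, 1.565, 0.157, 0.902, -0.215], TCP at [0.275, 0.562, 0.239] pointing down, gripper open.
Joint ranges: [-3.01, 3.01], [-0.46, 2.08], [-1.47, 1.51], [0.13, 2.56], [-1, 4.14], [0.04, 2.09], [-2.66, 2.66]. Speed limits (rad/s): [2.57, 2.57, 3.14, 3.14, 3.14, 3.14, 3.14].

## Interface

Orientations are given as a unit quaternion [x, y, z, w].
In Python, from plant import r, optics gives the robot as it stands.
- The arm moves only by the tool servo_tool, never from a script. Its arguments are lists of equal length, an entry for each row: "translation": the shift along the tool's x, y, z in m, a list of three; "turn": the turn, a rotation vector about the tool's x, y, z in rad, a list of three. In form: {"translation": [[dx, dy, dz], ...], "turn": [[rx, ry, rz], ...]}. A call has 1 to 10 rows; each row shifts and turns the commanded pose from where the row before left it, along the tool's axes as they then stand; what a row does not reach is not made up. A row lasts 1/8 s, in which the tool goes at most 62.5 mm and 10.7 degrees, less where a joint would pass 70% of its speed; a pose out of reach is approached as far as the arm can. A call is refused whole if a number of a shift passes 0.0625 or a number of a turn 0.188, either way. A call with a gripper value outside its range is refused whole. "grip" is the opening, from 0 (shut) to 1 (fully open), set as the call begins (left out, the last holds). The fingers move at their own pace and stop on an object; "grip_force" is the grip in N (left out, the last holds). Time passes only in rows, so rows that do not move let the fingers close. It gives the time, the measured TCP pose, the force, the opening and the grip force at its end, in the units of the state.
- r.get_state(): the state, without advancing time (a new reading comes with each control period).
- optics.snapshot(name): name is "scene" or "top" or "wrist"; returns a dict with "img" (400x640x3 uint8, red, green, blue), "z_map" (400x640 float32, m along the optical axis (not along the pixel's ray), 0 where there is no reading), "mtx" (3x3 intrinsics, pixels), "R" (3x3) and "t" (3): a world point X has camera coordinates R X + t. Camera axes: x right, y down, z forward; pixel columns grow to the right and rows downward; lengths in m; the calibration is good to about 2 mm. A picture is of the moment at which its call begins.
- r.finish_job(): hands the job in; it is judged then, once.
The state is a dict: "clock": time; "q": joint angles; "qd": joint speeds; "joint_torque": joint torques, N m; "tool_pos": TCP position; "eef_rot": TCP orientation; "contact_force": force on the tool from outside, world axes, zero at the start; "moment": the same for the moment, N m; "opening": opening from 0.0 (shut) to 1.0 (fully open); "finger_force": force on a finger pad.
Only numpy, scipy, OpenCV 4.12 (cv2) and the standard library are available. Lean on these libraries where they do the work, as an engineer would, in place of code of your own. Each camera call takes 0.05 s, during which the arm holds its last target. There are 200 camera calls.

## Task

Let air into the small white desiccator box: first press the vent button on its side pod fully down and release it, then take the lid's bar handle, break the lid free of its sticky seal and hold it slightly open, at about 15 degrees, never letting it jump beyond 25. Leave the bottle, the forceps and the tube rack round it where they are. The program finishes while the gripper still holds the handle and keeps the lid open.

Things in the scene. Friction and masses are not known exactly. Their poses are not given: they have to be found in the camera images.
- desiccator: plain white desiccator box fixed to the bench, 130 (x) x 160 (y) x 90 mm without lid; origin at the centre of its underside. Own -x is its front, where the lid opens; hinge at the rear (+x). A pod 50 x 46 x 84 mm high on its left side (+y) carries the vent button. The lid is a 10 mm white plate, 3 mm past the rim at front and sides, top face 102 mm above the bench; only the handle stands on it.
- lid_angle (a joint): opening angle of the lid (rad): 0 shut, grows as the front edge rises, stop at 0.5. The seal sticks: about 13.5 N straight up at the handle is the peak, within the first 1 mm of handle rise; the pull then falls off, to half after 4 mm, and the seal is free after about 6 mm. Then 1 to 4 N is left, mostly weight, and the lid falls shut if let go.
- lid: the lid with its handle: a white plate 136 x 166 x 10 mm hinged at the rear of the box, about 0.3 kg; origin in the middle of the hinge axis, own -x towards its front edge, z off the plate
- lid_handle (a point): steel bar handle on the lid, 33 mm in front of the box's centre; the point is the middle of its round bar, 12 mm thick, along own y (parallel to the hinge), 58 mm free between two posts. Bar centre 134 mm above the bench, 32 mm above the lid's top when shut: fingers close round it from above, along own x. Own z points up off the lid, own x to the hinge; it tilts with the lid.
- lid_hinge (a point): middle of the lid's hinge axis, 90 mm above the bench, parallel to the handle's y axis. The bar's centre lies 104 mm in front of it and 44 mm above it when shut.
- vent (a joint): travel of the vent button (m): 0 up, 0.006 fully pressed; spring loaded, 5 N when fully down, comes back up by itself.
- vent_top (a point): centre of the top face of the vent button (round, 26 mm across, black in a grey collar), on the pod at the box's left side; pressed straight down.
- bottle: bystander: white bottle 30 mm across, 75 mm tall, standing; origin at its underside
- tweezers: bystander: fine steel forceps, 116 x 9 x 8 mm, lying beside the box on its right; origin at the underside of the middle
- rack: bystander: orange tube rack 68 x 190 x 62 mm; origin at the centre of its underside

How it is judged:
On the way, in this order (a step that is already met when the one before it is completed fails the run):
1. the vent button is fully down (value of joint vent above 0.005 m), for 0.05 s.
2. the vent button is up again (value of joint vent below 0.0015 m), for 0.1 s.
3. the gripper has broken the lid free of its seal (value of joint lid_angle above 0.1 rad and contact force between the fingers and lid above 0.5 N), for 0.1 s.
At the end, for the whole second after the job is handed in: The gripper still bears on the lid (contact over 0.5 N), the lid stands still (under 0.05 rad/s) at 10 to 20 degrees (0.17 to 0.36 rad) and the vent button is up (value of joint lid_angle between 0.17 and 0.36 rad and velocity of joint lid_angle between -0.05 and 0.05 rad/s and contact force between the fingers and lid above 0.5 N and value of joint vent below 0.0015 m); the arm keeps its last pose, push and grip.
It fails at once if the lid jumped open well beyond 25 degrees (value of joint lid_angle above 0.47 rad).
It fails at once if the bottle, the forceps or the tube rack was moved more than 25 mm (distance of any of bottle, tweezers, rack from where it was at the start of the episode above 0.025 m).
It also fails if it takes over 40 s, if anything falls off the work surface, if the arm or the gripper's body presses on something with over 40 N, if the wrist force passes 120 N, or if a joint passes its speed limit or range.

## Working session

There is one attempt and no reset: what is moved stays moved. The work goes in short steps, Python scripts to look and compute and a tool call to move; the robot and the scene stay as the last step left them, time stands still between calls to the robot, and variables do not carry over. Pictures are saved under pics/ and viewed, at most 10 in all, crops included, and the job is handed in when it is done.

Besides the shell and the picture viewer there is one more tool, called after "Call:" as name(argument=value, ...) on one line, values as JSON. servo_tool: Moves the arm, as the interface text tells. Its arguments: {"type":"object","properties":{"translation":{"type":"array"},"turn":{"type":"array"},"grip":{"type":"number"},"grip_force":{"type":"number"}},"required":["translation","turn"]}

```bash
mkdir -p pics
python3 - <<'E'
from plant import r, optics
import cv2,numpy as np
s=r.get_state();print({k:np.round(v,4) for k,v in s.items()})
for n in("scene","top"):
    d=optics.snapshot(n);cv2.imwrite(f"pics/{n}0.png",d["img"][:,:,::-1]);np.savez(f"{n}0.npz",**d)
    print(n,d["mtx"],d["R"],d["t"])
E
```

```text
{'clock': np.float64(0.0), 'q': array([-1.0822,  0.6899, -0.1945,  1.5663,  0.1573,  0.9025, -0.2151]), 'qd': array([-0.0007,  0.0002,  0.0002, -0.0004,  0.0011,  0.0002,  0.001 ]), 'joint_torque': array([ 5.00000e-04, -5.27559e+01, -1.26640e+00, -1.53429e+01,
       -5.26000e-02,  6.70000e-03,  2.00000e-04]), 'tool_pos': array([0.2743, 0.5609, 0.2379]), 'eef_rot': array([ 2.254e-01,  9.743e-01, -9.000e-04, -1.000e-04]), 'contact_force': array([-0.7558,  0.0398, -0.266 ]), 'moment': array([ 0.013 ,  0.0001, -0.0226]), 'finger_force': np.float64(0.0), 'opening': np.float64(1.0004)}
scene [[477.33977067   0.         322.18210477]
 [  0.         477.33977067 194.33857477]
 [  0.           0.           1.        ]] [[ 0.61523699 -0.78829344  0.00876973]
 [-0.40055111 -0.32215958 -0.85777154]
 [ 0.67900093  0.52422006 -0.5139563 ]] [-0.30985261  0.24611513  0.7971477 ]
top [[453.94895739   0.         316.10872892]
 [  0.         453.94895739 193.05956213]
 [  0.           0.           1.        ]] [[ 0.00875091 -0.99993392 -0.0074554 ]
 [-0.99268605 -0.00778924 -0.12047296]
 [ 0.12040693  0.00845512 -0.99268861]] [-0.0235728   0.4909053   1.06568521]
```

View pics/top0.png

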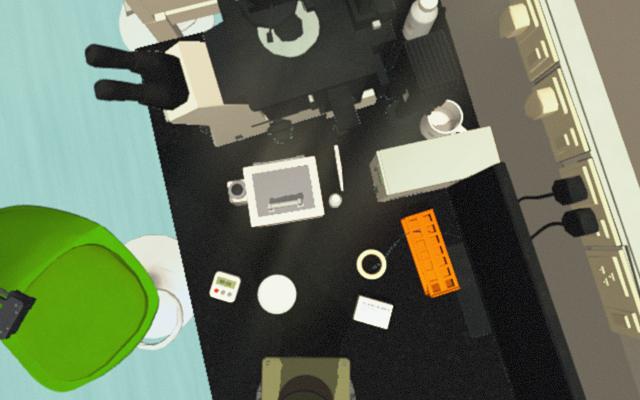

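View pics/scene0.png

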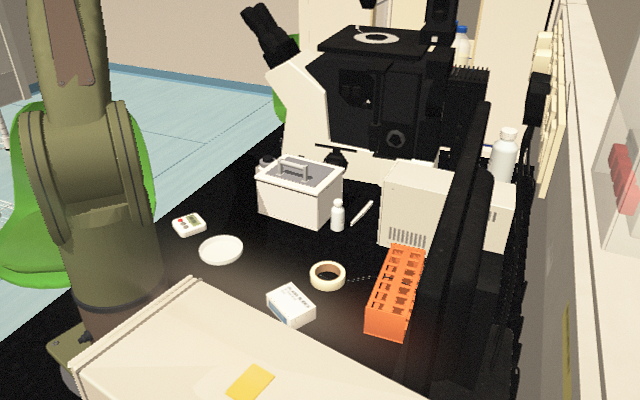

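The top view shows the box at about (243–323, 157–226), the bar handle at about (285, 200), the vent button at (237, 188), the bottle at (335, 201), the forceps at (339, 168) and the rack at (430, 253). The scene view agrees: box (300, 190), with the microscope behind it. Next I measure them using depth.

```bash
cat > h.py <<'E'
import numpy as np
def cloud(d):
    v,u=np.mgrid[:400,:640];z=d["z_map"];K=d["mtx"]
    p=np.stack([(u-K[0,2])/K[0,0]*z,(v-K[1,2])/K[1,1]*z,z],-1)
    return (p-d["t"])@d["R"]
E
python3 - <<'E'
from h import *
import cv2
for n in("top","scene"):
    d=np.load(n+"0.npz");P=cloud(d);ok=d["z_map"]>0
    X,Y,Z=P[...,0],P[...,1],P[...,2]
    if n=="top":
        v,u=np.mgrid[:400,:640]
        for name,(u0,u1,v0,v1),(z0,z1) in[("lid",(235,330,150,235),(.09,.112)),("bar",(255,315,185,215),(.122,.15)),("pod",(222,247,175,208),(.06,.11))]:
            m=ok&(u>=u0)&(u<=u1)&(v>=v0)&(v<=v1)&(Z>z0)&(Z<z1)
            q=P[m];print(name,len(q),np.median(q,0).round(4))
            if len(q)>5:print(np.round(cv2.minAreaRect(q[:,:2].astype(np.float32)*1000)[0],1),cv2.minAreaRect(q[:,:2].astype(np.float32)*1000)[1:])
        print("button",P[180:198:2,230:246:2].round(3)[:,:,2]);print(P[188,237])
        print("bar uv",[P[v,u].round(3) for v,u in[(192,285),(196,285),(200,285),(204,285),(207,285)]])
        # surrounding height map near box
        for x0 in np.arange(.3,.95,.04):
            print(round(x0,2),[round(float(Z[ok&(abs(X-x0)<.02)&(abs(Y-y0)<.02)].max(initial=0)),2) for y0 in np.arange(.4,-.3,-.04)])
    else:
        m=ok&(Z>.125)&(Z<.15)&(abs(X-.45)<.15)&(abs(Y-.05)<.15)
        q=P[m];print("scene bar",len(q),np.median(q,0) if len(q) else 0)
E
python3 - <<'E'
import cv2;a=cv2.imread('pics/top0.png')[140:240,215:355];cv2.imwrite('pics/crop1.png',cv2.resize(a,None,fx=5,fy=5,interpolation=cv2.INTER_CUBIC))
E
```

```text
lid 4479 [0.4891 0.0578 0.1046]
[488.4  69. ] ((145.29974365234375, 194.84230041503906), 9.918158531188965)
bar 190 [0.4534 0.0479 0.1405]
[453.9  47.5] ((12.242606163024902, 72.24640655517578), 9.231473922729492)
pod 426 [0.486  0.1553 0.0978]
[491.6 156.9] ((56.31605911254883, 50.03553009033203), 8.802555084228516)
button [[-1.000e-03 -1.000e-03  4.000e-03  1.000e-03  2.000e-03  8.400e-02
   8.600e-02  8.600e-02]
 [ 8.700e-02  8.300e-02  9.900e-02  1.000e-01  9.900e-02  9.700e-02
   8.600e-02  8.500e-02]
 [ 8.500e-02  9.800e-02  9.700e-02  1.050e-01  9.800e-02  1.000e-01
   1.000e-01  9.800e-02]
 [ 1.020e-01  1.000e-01  1.060e-01  1.120e-01  1.080e-01  1.050e-01
   9.900e-02  9.700e-02]
 [ 1.010e-01  1.090e-01  1.080e-01  1.070e-01  1.090e-01  1.090e-01
   1.080e-01  9.800e-02]
 [ 9.300e-02  1.060e-01  1.070e-01  1.080e-01  1.070e-01  1.100e-01
   1.080e-01  9.700e-02]
 [ 9.800e-02  1.080e-01  1.110e-01  1.080e-01  1.080e-01  1.110e-01
   1.000e-01  9.400e-02]
 [ 9.600e-02  9.800e-02  1.050e-01  1.070e-01  1.060e-01  1.040e-01
   9.600e-02  9.700e-02]
 [ 8.800e-02  1.117e+00  9.600
[... 1450 characters left out ...]
49, 0.37, 0.37, 0.3, 0.35, 0.35, 0.34]
0.74 [0.0, 0.0, 0.0, 0.29, 0.31, 0.31, 0.37, 0.37, 0.48, 0.49, 0.49, 0.37, 0.45, 0.45, 0.42, 0.35, 0.35, 0.0]
0.78 [0.0, 0.0, 0.0, 0.0, 0.0, 0.31, 0.37, 0.37, 0.0, 0.37, 0.37, 0.37, 0.42, 0.34, 0.42, 0.0, 0.0, 0.0]
0.82 [0.0, 0.0, 0.0, 0.0, 0.0, 0.0, 0.0, 0.0, 0.0, 0.0, 0.0, 0.0, 0.0, 0.0, 0.0, 0.01, 0.0, 0.0]
0.86 [0.01, 0.01, 0.0, 0.0, 0.0, 0.0, 0.0, 0.0, 0.0, 0.0, 0.0, 0.0, 0.0, 0.0, 0.0, 0.01, 0.01, 0.0]
0.9 [0.01, 0.01, 0.01, 0.01, 0.0, 0.0, 0.0, 0.0, 0.0, 0.0, 0.0, 0.0, 0.0, 0.0, 0.0, 0.0, 0.16, 0.16]
0.94 [0.1, 0.08, 0.0, 0.0, 0.0, 0.0, 0.0, 0.0, 0.0, 0.0, 0.0, 0.0, 0.0, 0.0, 0.0, 0.01, 0.14, 0.11]
scene bar 187 [0.4517543  0.04269241 0.13672822]
```

View pics/crop1.png

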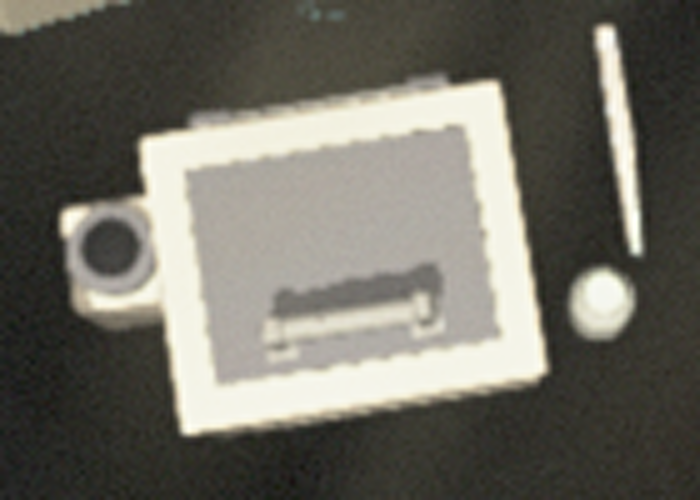

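The crop shows the box turned about 10° counter-clockwise. The bar runs from crop (270, 335) to (435, 305), the button is at crop (112, 243), the bottle at (600, 300) and the forceps at (620, 140). Next I refine the button, bar and yaw with rays, and check clearance to the microscope.

Run:
```python
from h import *
import cv2
d=np.load("top0.npz");P=cloud(d);ok=d["z_map"]>0;K=d["mtx"];R=d["R"];t=d["t"]
def ray(u,v,z):
    c=-R.T@t;w=R.T@np.linalg.solve(K,[u,v,1]);return (c+w*(z-c[2])/w[2]).round(4)
g=cv2.cvtColor(d["img"],cv2.COLOR_RGB2GRAY)
print(g[182:197,229:247])
w=np.zeros((400,640),bool);w[183:195,231:243]=1
m=w&(g<80);v,u=np.nonzero(m);print("button px",u.mean(),v.mean(),len(u),ray(u.mean(),v.mean(),.105))
X,Y,Z=np.moveaxis(P,-1,0)
b=ok&(Z>.128)&(Z<.147)&(abs(X-.455)<.03)&(abs(Y-.05)<.05);v,u=np.nonzero(b)
print("bar px",u.mean(),v.mean(),len(u),ray((u.min()+u.max())/2,np.median(v),.14),ray(u.mean(),v.mean(),.14))
vx,vy,_,_=cv2.fitLine(P[b][:,:2].astype(np.float32),cv2.DIST_L2,0,.01,.01).ravel();print("yaw",np.arctan(-vx/vy))
L=cv2.minAreaRect(P[ok&(Z>.095)&(Z<.112)&(abs(X-.49)<.09)&(Y<.135)&(Y>-.05)][:,:2].astype(np.float32));print(L)
for y0 in np.arange(-.1,.3,.03):
    s=ok&(abs(Y-y0)<.015)&(X>.45)&(X<.8)&(Z>.16);i=np.argmin(np.where(s,X,9));q=P.reshape(-1,3)[i]
    sl=P[s];sl=sl[np.argsort(sl[:,0])][5:20:7]
    print(round(y0,2),sl.round(3).tolist())
d=np.load("scene0.npz");P=cloud(d);ok=d["z_map"]>0;X,Y,Z=np.moveaxis(P,-1,0)
print("scene-side")
for y0 in np.arange(-.05,.3,.05):
  for z0 in(.15,.2,.25,.3,.35):
    s=ok&(abs(Y-y0)<.025)&(X>.5)&(X<.9)&(abs(Z-z0)<.025)
    if s.sum()>5: print(round(y0,2),z0,np.percentile(X[s],3).round(3))
```

```text
[[234 238 230 201 166 169 168 159 159 167 166 163 165 164 176 208 237 243]
 [247 242 220 176 170 156 138 127 118 137 144 157 167 160 162 184 226 243]
 [243 219 176 162 145 116  80  72  75  80  96 123 155 167 165 165 215 243]
 [232 184 165 138 104  63  60  58  60  59  69  84 124 158 168 157 204 243]
 [205 168 150  98  62  55  57  62  62  58  62  63  81 137 167 166 213 242]
 [174 160 129  69  57  56  62  61  59  66  66  62  62 114 157 173 215 241]
 [166 155 110  62  55  61  61  63  68  65  63  63  58  87 134 173 204 238]
 [169 149  95  62  59  65  63  66  64  64  67  61  63  80 137 169 188 227]
 [171 151  99  60  56  62  64  60  68  67  67  63  65  95 141 168 174 221]
 [172 159 120  64  61  64  68  71  69  72  69  66  67 111 161 171 161 212]
 [175 172 144  83  61  63  66  68  71  71  65  62  85 137 171 167 154 196]
 [166 170 161 124  82  63  61  68  65  69  66  79 120 162 175 160 142 200]
 [140 171 172 159 131  97  78  78  69  79  97 120 156 174 173 156 156 217]
 [120 162 169 170 164 148 134 133 129 138 146 161 173 174 161 154 200 234]
 [116 156 166 167 176 171 174 171 171 174 170 172 
[... 1172 characters left out ...]
604, 0.243, 0.26], [0.605, 0.237, 0.23]]
0.26 [[0.6, 0.256, 0.253], [0.601, 0.256, 0.272], [0.602, 0.254, 0.261]]
0.29 [[0.602, 0.304, 0.394], [0.604, 0.302, 0.391], [0.604, 0.297, 0.383]]
scene-side
-0.05 0.15 0.589
-0.05 0.2 0.586
-0.05 0.25 0.595
-0.05 0.3 0.596
-0.05 0.35 0.565
0.0 0.15 0.666
0.0 0.2 0.664
0.0 0.25 0.638
0.0 0.3 0.664
0.0 0.35 0.616
0.05 0.15 0.65
0.05 0.2 0.649
0.05 0.25 0.643
0.05 0.3 0.648
0.05 0.35 0.599
0.1 0.15 0.639
0.1 0.2 0.639
0.1 0.25 0.636
0.1 0.3 0.634
0.1 0.35 0.595
0.15 0.15 0.623
0.15 0.2 0.623
0.15 0.25 0.623
0.15 0.3 0.625
0.15 0.35 0.723
0.2 0.15 0.613
0.2 0.2 0.608
0.2 0.25 0.608
0.2 0.3 0.611
0.25 0.2 0.605
0.25 0.25 0.6
0.25 0.3 0.61
0.25 0.35 0.609
```

Call:
servo_tool(translation=[[-0.037,-0.02675,0],[-0.037,-0.02675,0],[-0.037,-0.02675,0],[-0.037,-0.02675,0],[-0.037,-0.02675,0],[-0.037,-0.02675,0],[-0.037,-0.02675,0],[-0.037,-0.02675,0],[-0.037,-0.02675,0],[-0.037,-0.02675,0]], turn=[[0,0,0],[0,0,0],[0,0,0],[0,0,0],[0,0,0],[0,0,0],[0,0,0],[0,0,0],[0,0,0],[0,0,0]], grip=0, grip_force=20)

```text
clock: 1.35
tool_pos: [0.4898, 0.1572, 0.2385]
eef_rot: [0.225, 0.974, -0.0, -0.0]
contact_force: [0.3, 0.3, 0.5]
opening: 0.004
finger_force: 0.0
```

Call:
servo_tool(translation=[[0,0,0.04],[0,0,0.04],[0,0,0.035],[0,0,0.01],[0,0,0],[0,0,0]], turn=[[0,0,0],[0,0,0],[0,0,0],[0,0,0],[0,0,0],[0,0,0]])

```text
clock: 2.1
tool_pos: [0.4902, 0.1591, 0.1149]
eef_rot: [0.225, 0.974, 0.001, 0.001]
contact_force: [-0.1, 0.2, 0.2]
opening: 0.006
finger_force: 0.0
```

Run:
```python
from plant import r, optics
import cv2
a=optics.snapshot("scene")["img"][120:240,220:380,::-1];b=optics.snapshot("wrist")["img"][:,:,::-1]
cv2.imwrite("pics/p2.png",cv2.vconcat([cv2.resize(a,(400,300)),cv2.resize(b,(400,250))]));print(r.get_state()["contact_force"])
```

```text
[-0.03805849 -0.08907416 -0.62070541]
```

View pics/p2.png

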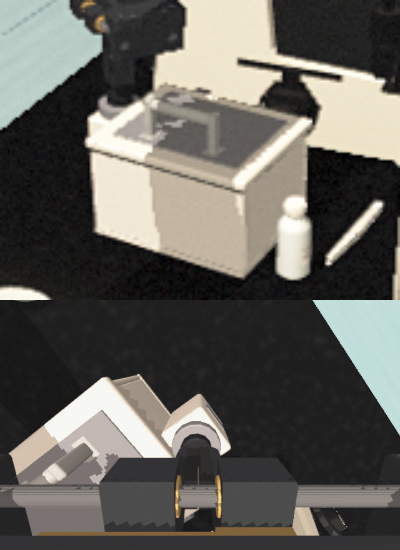

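The upper half (scene crop) shows the closed fingertips above the button at about (115, 100). In the wrist view below, the button in its collar lies under the fingertips at about (197, 440). I'll press in small steps.

Call:
servo_tool(translation=[[0,0,0.004],[0,0,0.003],[0,0,0.003],[0,0,0],[0,0,0]], turn=[[0,0,0],[0,0,0],[0,0,0],[0,0,0],[0,0,0]])

```text
clock: 2.82
tool_pos: [0.4895, 0.1587, 0.1038]
eef_rot: [0.225, 0.974, 0.0, 0.0]
contact_force: [0.4, 0.2, 2.6]
opening: 0.001
finger_force: 1.4
```

Call:
servo_tool(translation=[[0,0,0.002],[0,0,0.001],[0,0,0.001],[0,0,0],[0,0,0]], turn=[[0,0,0],[0,0,0],[0,0,0],[0,0,0],[0,0,0]])

```text
clock: 3.45
tool_pos: [0.4896, 0.1587, 0.1004]
eef_rot: [0.225, 0.974, 0.0, 0.0]
contact_force: [-1.4, -0.7, 10.1]
opening: 0.002
finger_force: 5.3
```

Call:
servo_tool(translation=[[0,0,0.001],[0,0,0],[0,0,0]], turn=[[0,0,0],[0,0,0],[0,0,0]])

```text
clock: 3.82
tool_pos: [0.4896, 0.1587, 0.1002]
eef_rot: [0.225, 0.974, 0.0, 0.001]
contact_force: [-3.4, -1.1, 18.6]
opening: 0.009
finger_force: 9.7
```

Call:
servo_tool(translation=[[0,0,-0.03],[0,0,-0.05],[0,0,-0.05],[0,0,0],[0,0,0],[0,0,0],[0,0,0],[0,0,0],[0,0,0]], turn=[[0,0,0],[0,0,0],[0,0,0],[0,0,0.158],[0,0,0.158],[0,0,0.158],[0,0,0.158],[0,0,0.158],[0,0,0.158]])

```text
clock: 4.95
tool_pos: [0.489, 0.1586, 0.2282]
eef_rot: [0.647, 0.762, -0.0, -0.0]
contact_force: [-0.1, 0.2, -0.0]
opening: 0.008
finger_force: 0.0
```

Call:
servo_tool(translation=[[-0.0345,-0.0177,0],[-0.0345,-0.0177,0],[-0.0345,-0.0177,0],[0,0,0],[0,0,0]], turn=[[0,0,0],[0,0,0],[0,0,0],[0,0,0],[0,0,0]], grip=0.7)

```text
clock: 5.58
tool_pos: [0.4547, 0.0485, 0.2286]
eef_rot: [0.645, 0.764, 0.0, -0.0]
contact_force: [1.3, 1.3, -0.4]
opening: 0.545
finger_force: 0.0
```

Run:
```python
from plant import r, optics
import cv2,numpy as np
b=optics.snapshot("wrist");cv2.imwrite("pics/w3.png",b["img"][:,:,::-1])
s=r.get_state();q=s["eef_rot"];print(s["tool_pos"],q,np.degrees(np.arctan2(2*q[1]**2-1,2*q[0]*q[1])))
```

```text
[0.45481433 0.04899172 0.22859264] [ 6.44657540e-01  7.64471326e-01  4.76455082e-04 -1.45427693e-04] 9.719966262969193
```

View pics/w3.png

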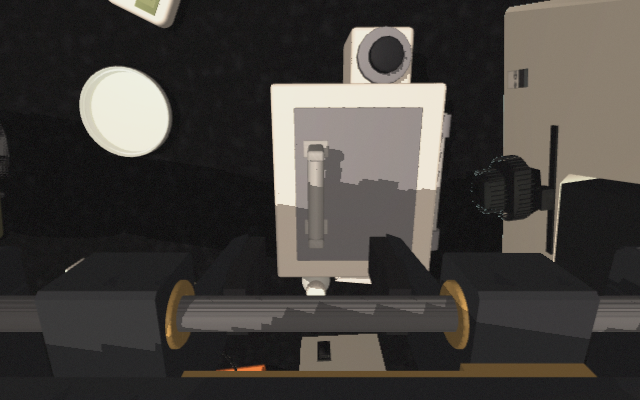

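The wrist view shows the bar upright at column 316, rows 150–245, so it is parallel to the pads and centred between the fingers. I descend and close.

Call:
servo_tool(translation=[[0,0,0.04],[0,0,0.04],[0,0,0.02],[0,0,0.012],[0,0,0],[0,0,0]], turn=[[0,0,0],[0,0,0],[0,0,0],[0,0,0],[0,0,0],[0,0,0]])

```text
clock: 6.38
tool_pos: [0.455, 0.0481, 0.1173]
eef_rot: [0.645, 0.764, 0.001, 0.0]
contact_force: [0.3, -0.1, 0.8]
opening: 0.701
finger_force: 0.0
```

Call:
servo_tool(translation=[[0,0,0],[0,0,0],[0,0,0],[0,0,0],[0,0,0],[0,0,0]], turn=[[0,0,0],[0,0,0],[0,0,0],[0,0,0],[0,0,0],[0,0,0]], grip=0, grip_force=40)

```text
clock: 7.12
tool_pos: [0.454, 0.0476, 0.1166]
eef_rot: [0.645, 0.764, -0.0, -0.0]
contact_force: [-1.2, -0.3, 0.2]
opening: 0.111
finger_force: 40.0
```

Call:
servo_tool(translation=[[0,0.0004,-0.001],[0,0.0004,-0.001],[0,0.0004,-0.001],[0,0,0]], turn=[[0,0,0],[0,0,0],[0,0,0],[0,0,0]])

```text
clock: 7.62
tool_pos: [0.455, 0.0478, 0.1191]
eef_rot: [0.645, 0.764, -0.001, -0.001]
contact_force: [0.4, -0.6, -16.0]
opening: 0.116
finger_force: 40.3
```

Call:
servo_tool(translation=[[0,0.0004,-0.001],[0,0.0004,-0.001],[0,0.0004,-0.001],[0,0.0004,-0.001],[0,0,0]], turn=[[0,0,0],[0,0,0],[0,0,0],[0,0,0],[0,0,0]])

```text
clock: 8.25
tool_pos: [0.4577, 0.0483, 0.1246]
eef_rot: [0.645, 0.764, 0.001, 0.001]
contact_force: [-0.4, -0.6, -4.4]
opening: 0.115
finger_force: 40.2
```

Call:
servo_tool(translation=[[0,0.001,-0.0019],[0,0.001,-0.0019],[0,0.0011,-0.0018],[0,0.0011,-0.0018],[0,0.0012,-0.0017],[0,0.0012,-0.0017],[0,0.0013,-0.0017],[0,0.0013,-0.0017],[0,0.0013,-0.0017],[0,0.0013,-0.0017]], turn=[[0,0,0],[0,0,0],[0,0,0],[0,0,0],[0,0,0],[0,0,0],[0,0,0],[0,0,0],[0,0,0],[0,0,0]])

```text
clock: 9.5
tool_pos: [0.4684, 0.0501, 0.1413]
eef_rot: [0.645, 0.764, -0.0, -0.0]
contact_force: [1.0, -0.6, -17.7]
opening: 0.112
finger_force: 41.3
```

Call:
servo_tool(translation=[[0,0,0],[0,0,0],[0,0,0],[0,0,0]], turn=[[0,0,0],[0,0,0],[0,0,0],[0,0,0]])

```text
clock: 10.0
tool_pos: [0.4693, 0.0503, 0.1419]
eef_rot: [0.645, 0.764, 0.001, 0.0]
contact_force: [-0.5, -1.9, 1.6]
opening: 0.114
finger_force: 40.0
```

Run:
```python
from plant import r, optics
from h import *
import cv2
d=optics.snapshot("scene");cv2.imwrite("pics/s4.png",cv2.resize(d["img"][100:260,200:400,::-1],(800,600)))
P=cloud(d);ok=d["z_map"]>0
q=P[ok&(P[...,2]>.095)&(P[...,2]<.15)]
a=np.array([np.cos(.168),np.sin(.168)]);e=(q[:,:2]-[.4545,.0477])@a;f=(q[:,:2]-[.4545,.0477])@[-a[1],a[0]]
m=(abs(f)<.075)&(e>-.04)&(e<.1)
for e0 in np.arange(-.03,.1,.02):
    k=m&(abs(e-e0)<.01);print(e0.round(2),k.sum(),np.median(q[k,2]).round(4) if k.any() else 0)
s=r.get_state();print(s["tool_pos"],s["contact_force"],s["opening"],s["finger_force"])
```

```text
-0.03 292 0.1347
-0.01 261 0.1342
0.01 224 0.1322
0.03 115 0.1248
0.05 91 0.1188
0.07 78 0.1138
0.09 53 0.1062
[0.46922932 0.05023765 0.14188639] [-1.63636398 -0.61620643  2.38593289] 0.11470269528246764 39.94091525673866
```

View pics/s4.png

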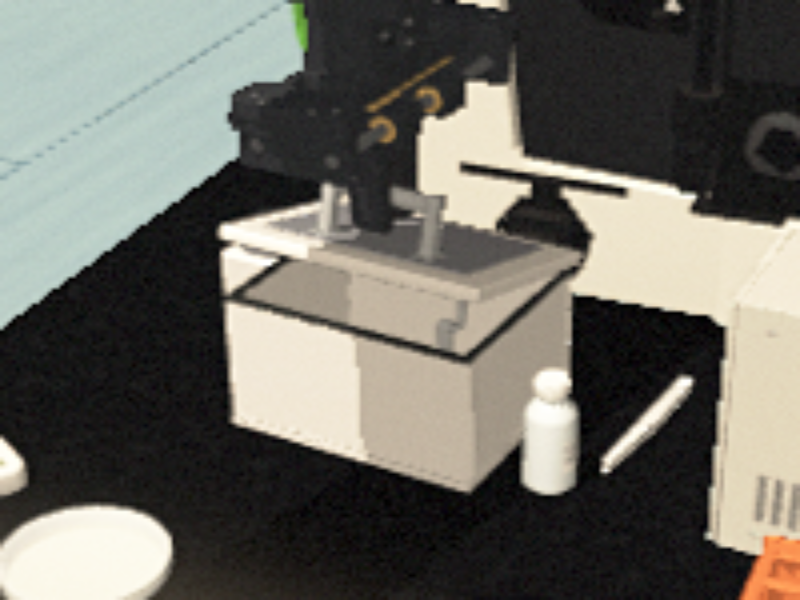

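The view shows the lid open, its front edge raised from about (225, 290) to (225, 235), with the fingers on the bar at (375, 205). The bottle and forceps have not moved. I check that it is steady.

Call:
servo_tool(translation=[[0,0,0],[0,0,0],[0,0,0],[0,0,0],[0,0,0],[0,0,0]], turn=[[0,0,0],[0,0,0],[0,0,0],[0,0,0],[0,0,0],[0,0,0]])

```text
clock: 10.8
tool_pos: [0.4691, 0.0503, 0.1417]
eef_rot: [0.645, 0.764, 0.0, 0.0]
contact_force: [-1.6, -0.7, 6.2]
opening: 0.114
finger_force: 39.5
```

Run:
```python
from plant import r
s=r.get_state();print(s["tool_pos"],s["qd"].round(4),s["contact_force"],s["finger_force"]);print(r.finish_job())
```

```text
[0.46911147 0.05026205 0.14169421] [ 0.0005 -0.0005 -0.0006 -0.0012 -0.0008  0.002  -0.0017] [-1.55652697 -0.6941774   6.17373715] 39.54014003276825
the job is handed in; nothing more can be done
None
```

I pressed the vent button to its stop and released it. The lid is free of its seal and held still at about 15° by the gripper on the bar, and the job is handed in; no verdict came back.

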